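# Clamp the shelf rail, press its label holder home

### The arm

A 6-joint arm with a two-finger parallel gripper is mounted at the origin on the work surface. World frame = base frame: x ahead of the robot, y to its left, z up, the work surface at z = 0. Lengths are in mm, angles in rad, forces in N, time in s.
With the tool pointing down it reaches from about 375 to 975 mm from the base axis. Payload 3.8 kg.
Tool frame: the origin (TCP) lies at the very end of the fingers, on their centre line; the grasp point (between the pads) lies 19 mm behind it; z points along the fingers, y is the direction in which the jaws open and shut (so a half turn about z gives the same grasp; the last joint's range is limited). The gripper opens to 85 mm and grips with 20 to 120 N. Pads are 22 mm wide; open, the fingers measure 114 mm over their backs; the gripper's body (76 mm by 85 mm) begins 54 mm behind the grasp point. The pads swing forward as they close: fully open they stand 13 mm farther back than shut.
Start: joints at [1.261, 0.264, 1.604, -0, 1.274, -0.037], TCP at [181.862, 650.034, 231.28] pointing down, gripper open.
Joint ranges: [-2.63, 2.63], [-0.94, 2.18], [0.31, 2.57], [-1.31, 4.45], [0, 2.66], [-2.55, 2.55]. Speed limits (rad/s): [2.57, 2.57, 3.14, 3.14, 3.14, 3.14].

### API

Orientations are given as a unit quaternion [x, y, z, w].
In Python, from rig import env gives the robot as it stands.
- The arm moves only by the tool drive_tool, never from a script. Its argument "commands" is one flat list of numbers, 4 for each row, row after row: the shift along the tool's x, y, z in mm, then the turn about the tool's z in degrees. A call has 1 to 8 rows; each row is the pose to reach, as a shift and turn from the pose commanded when the call began, along the tool's axes at that moment; what a row does not reach only later rows make up. A row lasts 1/12 s, in which the tool goes at most 41.7 mm and 7.16 degrees, less where a joint would pass 70% of its speed; a pose out of reach is approached as far as the arm can. A call with a gripper value outside its range is refused whole. "hand" is the closure, from 0 (fully open) to 1 (shut), set as the call begins (left out, the last holds). The fingers move at their own pace and stop on an object; "newtons" is the grip in N (left out, the last holds). Time passes only in rows, so rows that repeat a pose let the fingers close. It gives the time, the measured TCP pose, the force and the opening at its end, in the units of the state.
- env.read_state(): the state, without advancing time (a new reading comes with each control period).
- env.read_camera(name): name is "scene" or "top" or "wrist"; returns the picture (480x640x3 uint8, blue, green, red); there is no depth.
- env.camera_params(name): a dict with "camera_matrix" (3x3 intrinsics, pixels), "dist_coeffs" ([k1, k2, p1, p2, k3] as OpenCV has them; the pictures are not rectified), "xyz" and "attitude" of the camera in the world; the wrist camera has in their place "T_tool_cam" (4x4, takes a point from camera to tool coordinates, whose origin is the TCP and whose axes are the flange's). Camera axes: x right, y down, z forward; pixel columns grow to the right and rows downward; lengths in mm; the calibration is good to about 2 mm. A picture is of the moment at which its call begins: read the wrist's pose just before it. camera_params takes no time and is no camera call.
- env.sign_off(): hands the job in, once; it reports no verdict.
Trained networks look in the newest picture that a camera, given by its name, has taken for a name from the list of things; names that differ only in an ending like _2 or _b are one class to them, and where a whole thing is asked for, a point or a joint stands for the part that bears it (a point fixed in the world has none). Each returns a list of dicts, best first, with "score" (0 to 1); they miss things now and then, are a little off and sometimes report something else, mostly with a low value. They report only what shows in the picture. A call takes as long as a camera call. They do not tell look-alikes from the thing itself.
- env.spot_in(target, camera): "extent" ([centre column, centre row, width, height] in pixels, round what is visible of it).
- env.mark_of(target, camera): "point" ([row, column] in pixels: a listed point, or the origin of a listed thing).
The state is a dict: "clock": time; "joint_pos": joint angles; "joint_vel": joint speeds; "effort": joint torques, N m; "tool_pos": TCP position; "orientation": TCP orientation; "force": force on the tool from outside, world axes, zero at the start; "torque": the same for the moment, N m; "opening": opening from 0.0 (shut) to 1.0 (fully open).
Only numpy, scipy, OpenCV 4.12 (cv2) and the standard library are available. Lean on these libraries where they do the work, as an engineer would, in place of code of your own. Each camera call takes 0.05 s, during which the arm holds its last target. There are 200 camera calls.

### The job

Crank the vise handle clockwise until the jaw clamps the aluminium shelf rail tight against the fixed jaw. Then take the yellow label holder from its wooden rack, push it upright down behind the rail's blue lip, its whole width in the channel, until it is fully home on the channel floor against the springy rubber strip. Finish while still holding it there pressed home, firmly but with no more than about 30 N, the rail still clamped; leave the can, the wrench and the steel offcut alone.

Things in the scene. Friction and masses are not known exactly. Their poses are not given: they have to be found in the camera images.
- vise: grey bench vise, fixed to the bench; its place and yaw vary. Origin: on the bench. Bed 130 (x) by 310 (y, from -215 to +95) mm, its top 25 mm above the bench. Fixed jaw at its +y side: 40 mm tall on the bed, clamping face at y = +35 mm. Gear housing with the crank near the -y end, centred at y = -160 mm, top 58 mm above the bench (hub to 64)
- jaw: moving jaw of the vise, 120 mm wide, 38 mm tall above the bed. Origin: middle of the lower edge of its clamping face; slides along the vise's +y (same axes) by 6 mm per radian of crank until it meets the rail; it is stiffly sprung, so the crank then turns on a little while the clamping force grows
- crank (a joint): crank angle in rad, growing clockwise seen from above, which closes the jaw; starts at 0 to 1.2. At 0 the knob points to the vise's -x. The jaw has pushed the rail against the fixed jaw at about 3.7; beyond, it tightens springily (up to about 0.7 N m to turn) up to a hard stop at 4.6. Anything from 4.2 is tight. It stays where it is left
- crank_axis (a point): on the vertical axis of the crank, at the height of the knob's middle (104 mm above the bench); axes as the vise's at crank angle 0, turning with the crank
- knob (a point): middle of the upright red knob on the crank, 25 mm in diameter and 44 mm tall (22 mm above and below this point), 55 mm from the crank axis. The knob spins freely on its pin, so a grip on it need not turn. Takes about 8 N to push round, 12 N when tight. The crank arm passes right under the knob
- rail: loose aluminium shelf-edge rail lying between the jaws, 150 mm long (x), base 30 mm wide (y) and 40 mm tall. Origin: centre of its underside (25 mm above the bench). On the base an open-topped channel along its x, 13 mm wide, centred at y = 0: at -y the lip, 20 mm tall, topped by a blue outward-flared edge (to 69 mm above the origin); at +y the back wall, to 70 mm above the origin. The ends are open. Clamping slides it up to the fixed jaw and squares it
- slot_floor (a point): middle of the rail's channel floor, 40 mm above the rail's origin; axes as the rail's
- strip (a joint): compression in m of the black rubber strip, which stands 6 mm proud of the channel floor all along it: 0 = free, 0.006 = the holder is on the floor. It pushes back with 2 N at first touch and 9.5 N at 6 mm
- holder_mid (a point): centre of the yellow label holder, an upright plate 80 mm wide (x), 10 mm thick (y) and 80 mm tall (z), with a white card on both faces (either may face the lip); 40 mm above its foot. The lowest 12 mm is narrowed to 78 by 6 mm. 90 g. Grip it across the thickness near the top: at home its upper 50 mm stand clear of the rail. At the start it stands in the rack
- holder_foot (a point): middle of the underside of the holder; axes as the holder's
- rack: wooden rack fixed on the bench, 110 (x) by 60 (y) by 32 mm tall, with a groove along its x, 12 mm wide, floor 10 mm above the bench, in which the holder stands. Origin: on the bench
- can: red-labelled can, 60 mm in diameter, 130 mm tall, to be left alone. Origin: centre of its underside
- wrench: steel wrench 170 mm long lying on the bench, to be left alone. Origin: about its middle
- offcut: dark steel angle offcut 90 by 40 by 40 mm, to be left alone. Origin: centre of its underside
Not all that is in view belongs to the job. What is meant by the part that bears holder_mid is not purple or turquoise, and is the larger of those in its own colour.

How it is judged:
By the outcome, as a careful person would: the job done as asked, in the order asked, and still so for the second after the job is handed in, while the arm keeps its last pose, push and grip.
It also fails if it takes over 64 s, if anything falls off the work surface, if the arm or the gripper's body presses on something with over 40 N, if the wrist force passes 120 N, or if a joint passes its speed limit or range.

## Working session

There is one attempt and no reset: what is moved stays moved. The work goes in short steps, Python scripts to look and compute and a tool call to move; the robot and the scene stay as the last step left them, time stands still between calls to the robot, and variables do not carry over. Pictures are saved under pics/ and viewed, on a budget of 10 in all, crops included, one or two more only if the job needs it, and the job is handed in when it is done.

Besides the shell and the picture viewer there is one more tool, called after "Call:" as a command line: name --argument value ..., lists and objects as JSON in quotes. drive_tool: Moves the arm, as the interface text tells. Its arguments: {"type":"object","properties":{"commands":{"type":"array","items":{"type":"number"}},"hand":{"type":"number"},"newtons":{"type":"number"}},"required":["commands"]}

```bash
ls; mkdir -p pics; cat > h.py <<'E'
import numpy as np, cv2
from scipy.spatial.transform import Rotation as R
from rig import env
def cam(name):
    p=env.camera_params(name); K=np.array(p["camera_matrix"],float); D=np.array(p["dist_coeffs"],float)
    if "T_tool_cam" in p:
        s=env.read_state(); T=np.eye(4); T[:3,:3]=R.from_quat(s["orientation"]).as_matrix(); T[:3,3]=s["tool_pos"]
        T=T@np.array(p["T_tool_cam"],float)
    else:
        T=np.eye(4); a=np.array(p["attitude"],float)
        T[:3,:3]=a if a.shape==(3,3) else R.from_quat(a).as_matrix(); T[:3,3]=p["xyz"]
    return K,D,T
def ray(c,uv):
    K,D,T=c; n=cv2.undistortPoints(np.array([[uv]],float),K,D)[0,0]
    return T[:3,3],T[:3,:3]@np.array([n[0],n[1],1.])
def atz(c,uv,z):
    o,d=ray(c,uv); return o+d*(z-o[2])/d[2]
def proj(c,P):
    K,D,T=c; Ti=np.linalg.inv(T); r,_=cv2.Rodrigues(Ti[:3,:3])
    return cv2.projectPoints(np.array(P,float).reshape(-1,3),r,Ti[:3,3],K,D)[0][:,0]
def tri(rs):
    A=np.zeros((3,3));b=np.zeros(3)
    for o,d in rs:
        d=d/np.linalg.norm(d);M=np.eye(3)-np.outer(d,d);A+=M;b+=M@o
    return np.linalg.solve(A,b)
E
python3 - <<'E'
from h import *
print({k:env.camera_params(n)[k] for n in ("scene",) for k in env.camera_params(n)})
print(env.read_state())
ims={}
for n in ("scene","top","wrist"):
    im=env.read_camera(n); cv2.imwrite(f"pics/{n}0.png",im); c=cam(n)
    print(n,c[2].round(2).tolist())
    for t in ("vise","jaw","knob","crank_axis","rail","slot_floor","holder_mid","holder_foot","rack","can","wrench","offcut"):
        try: print(n,t,[(np.round(q["point"][::-1],1).tolist(),round(q["score"],2)) for q in env.mark_of(t,n)[:3]])
        except Exception as e: print(t,e)
E
```

```text
pics
{'camera_matrix': array([[554.69521776,   0.        , 328.12079904],
       [  0.        , 554.69521776, 244.9548317 ],
       [  0.        ,   0.        ,   1.        ]]), 'dist_coeffs': array([-0.0998185,  0.       ,  0.       ,  0.       ,  0.       ]), 'xyz': array([955.69209594, 637.93776143, 873.48105884]), 'attitude': array([ 0.26613423,  0.88854182, -0.36007858, -0.10004706])}
{'clock': 0.0, 'joint_pos': array([ 1.26109788e+00,  2.64777378e-01,  1.60538657e+00, -2.00052534e-06,
        1.27366525e+00, -3.68977250e-02]), 'joint_vel': array([-3.13625963e-04, -1.33755791e-04, -1.00026497e-03, -3.71713881e-04,
       -9.70625413e-05,  9.90595944e-04]), 'effort': array([ 8.73052322e-04, -5.15129113e+01, -3.67310750e+01,  8.08199928e-06,
        1.30066287e-02, -1.12577024e-05]), 'tool_pos': array([181.64457785, 649.3464772 , 229.93889374]), 'orientation': array([ 1.35977424e-01,  9.90711305e-01, -1.10168614e-03, -1.91883954e-04]), 'force': array([ 0.36136412, -0.58165671,  0.35019558]), 'torque': array([-0.00493437, -0.00037156, -0.01432022]), 'opening': 0.9974884101946464}
s
[... 1020 characters left out ...]
.6], 0.46), ([445.1, 306.8], 0.46)]
top slot_floor [([305.7, 235.4], 0.89)]
top holder_mid [([199.4, 241.5], 0.89), ([196.4, 189.1], 0.6), ([159.1, 235.9], 0.58)]
top holder_foot [([204.6, 240.8], 0.87), ([202.6, 196.7], 0.87), ([165.0, 240.2], 0.7)]
top rack [([207.6, 245.6], 0.85)]
top can [([264.7, 185.7], 0.93)]
top wrench [([449.5, 308.0], 0.89)]
top offcut [([451.1, 193.7], 0.94)]
wrist [[0.27, 0.92, 0.27, 112.23], [0.96, -0.26, -0.08, 668.79], [-0.0, 0.28, -0.96, 373.94], [0.0, 0.0, 0.0, 1.0]]
wrist vise []
wrist jaw []
wrist knob []
wrist crank_axis []
wrist rail []
wrist slot_floor []
wrist holder_mid []
wrist holder_foot []
wrist rack []
wrist can []
wrist wrench []
wrist offcut []
```

View pics/scene0.png

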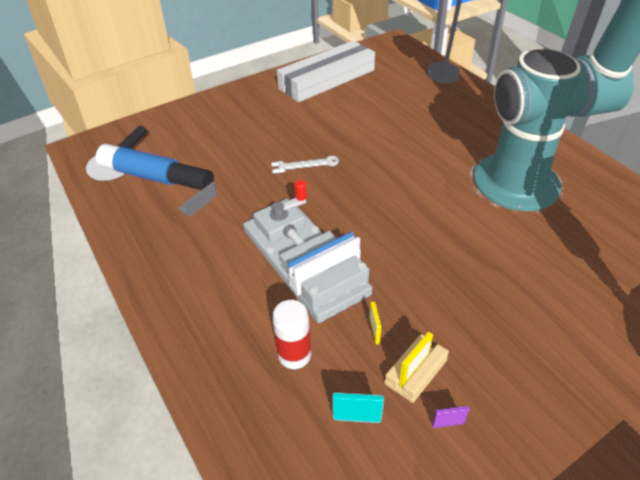

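View pics/top0.png

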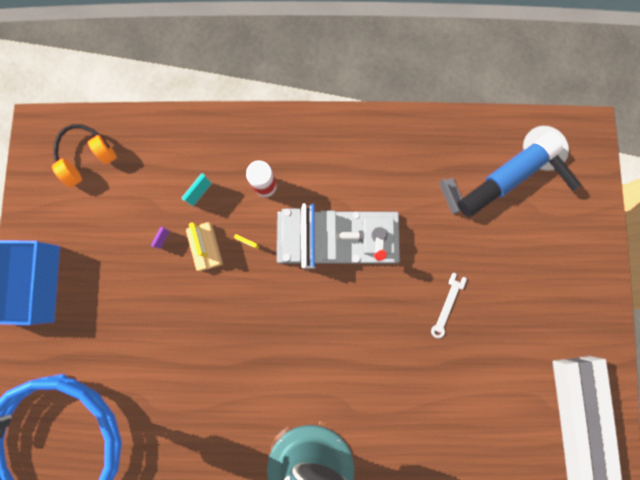

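```bash
python3 - <<'E'
from h import *
t=cam("top"); s=cam("scene")
P=dict(knob=((378.8,252.3),(297.6,190.9),104),axis=((378.2,235),None,104),rail=((308.9,239),(324.6,274.4),25),slot=((305.7,235.4),(320.2,277.2),65),
 hm=((199.4,241.5),(415.2,361.5),50),hf=((204.6,240.8),(412.4,372),10),rack=((207.6,245.6),(416.9,371.5),0),can=((264.7,185.7),(294.9,358.1),0),vise=((314.1,237.1),(319.6,278.1),0),jaw=((321,233.9),(315,261.7),25))
for k,(a,b,z) in P.items():
    print(k,atz(t,a,z).round(1), b and atz(s,b,z).round(1), b and tri([ray(t,a),ray(s,b)]).round(1))
# vise bed corners z=25 in top pic
for uv in ((277,210),(399,212),(399,265),(277,266)): print("bed",atz(t,uv,25).round(1))
for uv in ((300,205),(305,266)): print("railtop",atz(t,uv,95).round(1))
for uv in ((192,222),(205,254)): print("holdertop",atz(t,uv,90).round(1))
for uv in ((215,224),(221,264),(188,232),(196,271)): print("rack",atz(t,uv,32).round(1))
T=cam("wrist")[2]; st=env.read_state(); print(R.from_quat(st["orientation"]).as_matrix().round(3), np.array(env.camera_params("wrist")["T_tool_cam"]).round(3), st["clock"])
# joint: yaw zero info
E
```

```text
knob [ 527.  -158.5  104. ] [ 528.2 -158.5  104. ] [ 527.4 -158.9  103.2]
axis [ 568.  -157.6  104. ] None None
rail [567.6   7.7  25. ] [571.6  12.5  25. ] [568.6   7.7  18.4]
slot [571.3  14.7  65. ] [600.6  43.3  65. ] [579.6  14.1  22.6]
hm [556.5 280.   50. ] [560.6 284.   50. ] [557.4 281.5  43.8]
hf [563.2 277.5  10. ] [559.3 281.   10. ] [561.3 279.3   9.8]
rack [551.9 271.7   0. ] [547.3 280.6   0. ] [549.  275.9  -4.3]
can [712.3 126.4   0. ] [715.6 134.6   0. ] [713.9 128.3  -9.6]
vise [575.9  -5.3   0. ] [574.4  -3.2   0. ] [575.   -4.5  -0.7]
jaw [580.9 -23.   25. ] [569.4 -27.6  25. ] [576.8 -21.   36.2]
bed [642.1  90.1  25. ]
bed [ 638.9 -223.    25. ]
bed [ 502.8 -220.4   25. ]
bed [498.6  87.5  25. ]
railtop [640.9  28.3  95. ]
railtop [494.4  14.8  95. ]
holdertop [598.9 289.1  90. ]
holdertop [521.6 254.2  90. ]
rack [603.7 246.8  32. ]
rack [502.1 227.8  32. ]
rack [582.8 315.3  32. ]
rack [484.  290.4  32. ]
[[-0.963  0.269 -0.   ]
 [ 0.269  0.963  0.   ]
 [ 0.     0.    -1.   ]] [[-1.00000e-03 -9.60000e-01 -2.79000e-01  7.20630e+01]
 [ 1.00000e+00 -1.00000e-03 -1.00000e-03 -7.04000e-01]
 [ 1.00000e-03 -2.79000e-01  9.60000e-01 -1.42678e+02]
 [ 0.00000e+00  0.00000e+00  0.00000e+00  1.00000e+00]] 1.95
```

Call:
drive_tool --commands '[-563,-684,0,-15.6,-563,-684,0,-15.6,-563,-684,0,-15.6,-563,-684,0,-15.6,-563,-684,0,-15.6,-563,-684,0,-15.6,-563,-684,0,-15.6,-563,-684,0,-15.6]' --hand 0.4

```text
clock: 2.62
tool_pos: [316.9, 343.4, 231.6]
orientation: [-0.0, 1.0, 0.0, 0.0]
force: [0.8, 0.0, 0.1]
opening: 0.597
```

Call:
drive_tool --commands '[-223,-503,0,0,-223,-503,0,0,-223,-503,0,0,-223,-503,0,0,-223,-503,0,0,-223,-503,0,0,-223,-503,0,0,-223,-503,0,0]'

```text
clock: 3.28
tool_pos: [451.9, 38.2, 231.8]
orientation: [0.0, 1.0, 0.0, 0.001]
force: [1.7, 1.6, 0.8]
opening: 0.601
```

Call:
drive_tool --commands '[-97,-215,0,0,-97,-215,0,0,-97,-215,0,0,-97,-215,0,0,-97,-215,0,0,-97,-215,0,0,-97,-215,0,0,-97,-215,0,0]'

```text
clock: 3.95
tool_pos: [548.5, -176.2, 231.0]
orientation: [0.002, 1.0, 0.0, -0.0]
force: [-0.3, 0.6, -0.7]
opening: 0.597
```

```bash
python3 - <<'E'
from h import *
st=env.read_state(); print(st["tool_pos"],st["orientation"],st["joint_pos"].round(2))
c=cam("wrist"); im=env.read_camera("wrist"); cv2.imwrite("pics/w1.png",im); print(c[0].round(1).tolist(),c[1])
for t,z in (("knob",104),("crank_axis",104),("jaw",25),("vise",0)):
    for q in env.mark_of(t,"wrist")[:2]:
        uv=q["point"][::-1]; print(t,np.round(uv,1),round(q["score"],2),atz(c,uv,z).round(1))
np.save("c1.npy",c[2])
E
```

```text
[ 548.52837206 -176.17019654  230.98983156] [ 1.64995730e-03  9.99998581e-01  2.10574731e-04 -2.68267700e-04] [-0.35  0.08  1.82  0.    1.24 -1.92]
[[352.6, 0.0, 314.4], [0.0, 352.6, 243.4], [0.0, 0.0, 1.0]] [-0.04047316  0.          0.          0.          0.        ]
knob [332.7 195.8] 0.83 [ 516.6 -162.5  104. ]
knob [514.4 245.8] 0.24 [557.3 -15.  104. ]
crank_axis [329.5 265.6] 0.61 [ 573.4 -164.6  104. ]
jaw [464.1 240.3] 0.63 [574.8 -21.9  25. ]
vise [471.4 228.4] 0.89 [568.3  -4.2   0. ]
```

View pics/w1.png

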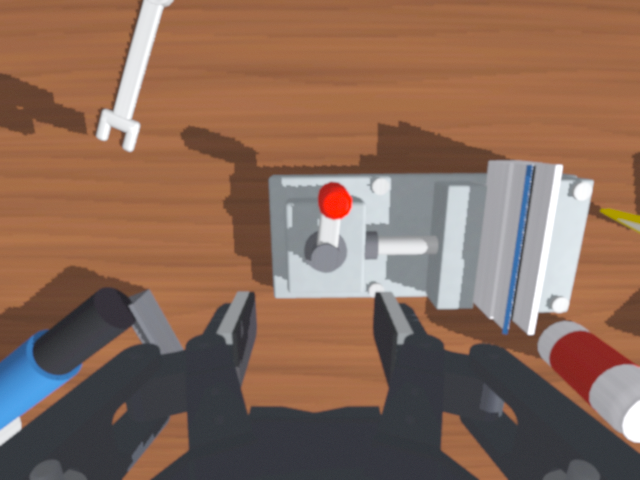

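```bash
python3 - <<'E'
from h import *
c=list(cam("wrist")); c[2]=np.load("c1.npy"); t=cam("top"); s=cam("scene")
def red(im,roi):
    x0,y0,x1,y1=roi; h=cv2.cvtColor(im,cv2.COLOR_BGR2HSV); m=(((h[...,0]<8)|(h[...,0]>172))&(h[...,1]>150)&(h[...,2]>90))
    mm=np.zeros_like(m); mm[y0:y1,x0:x1]=m[y0:y1,x0:x1]; return mm
def synth(c,x,y,shape=(480,640)):
    a=np.linspace(0,2*np.pi,40); P=[[x+12.5*np.cos(q),y+12.5*np.sin(q),z] for q in a for z in (82,126)]
    h=cv2.convexHull(proj(c,P).astype(np.float32)); return h
for n,cc,roi,f in (("wrist",c,(290,150,390,240),"w1"),("top",t,(360,240,400,270),"top0"),("scene",s,(285,170,315,210),"scene0")):
    m=red(cv2.imread(f"pics/{f}.png"),roi); ys,xs=np.nonzero(m); cen=np.array([xs.mean(),ys.mean()])
    g=np.array([525.,-160])
    for _ in range(8):
        def q(g):
            M=cv2.moments(synth(cc,*g)); return np.array([M["m10"],M["m01"]])/M["m00"]
        b=q(g);J=np.array([q(g+[1,0])-b,q(g+[0,1])-b]).T; g=g+np.linalg.solve(J,cen-b)
    print(n,len(xs),cv2.contourArea(synth(cc,*g)),cen.round(1),g.round(1),(xs.min(),xs.max(),ys.min(),ys.max()))
for n,uv in (("-x-y",(270,175)),("+x-y",(276,298)),("-x+y",(592,180)),("+x+y",(573,317))): print(n,atz(c,uv,25).round(1))
for n,uv in (("hs -x-y",(287,202)),("hs +x-y",(291,293)),("hs-x+y",(363,200)),("hs+x+y",(365,291))): print(n,atz(c,uv,58).round(1))
print("hub",atz(c,(326,251),64).round(1),atz(c,(326,251),80).round(1),atz(c,(326,251),90).round(1))
E
```

```text
wrist 916 1157.7602444584481 [334.2 200.7] [ 519.1 -161.9] (np.int64(319), np.int64(351), np.int64(183), np.int64(218))
top 80 122.07855623029172 [380.2 255. ] [ 520.5 -161.2] (np.int64(375), np.int64(385), np.int64(251), np.int64(259))
scene 242 254.27385983453132 [300.1 189.3] [ 521.4 -159.6] (np.int64(293), np.int64(307), np.int64(179), np.int64(199))
-x-y [ 507.7 -219.9   25. ]
+x-y [ 638.7 -218.6   25. ]
-x+y [512.3 102.6  25. ]
+x+y [665.  113.9  25. ]
hs -x-y [ 528.9 -201.3   58. ]
hs +x-y [ 618.1 -199.8   58. ]
hs-x+y [ 527.4 -132.8   58. ]
hs+x+y [ 616.3 -127.8   58. ]
hub [ 573.5 -166.1   64. ] [ 568.5 -166.7   80. ] [ 565.4 -167.    90. ]
```

Call:
drive_tool --commands '[28,15,20,0,28,15,50,0,28,15,80,0,28,15,110,0,28,15,130,0,28,15,144,0,28,15,144,0,28,15,144,0]'

```text
clock: 4.87
tool_pos: [519.6, -158.6, 86.8]
orientation: [-0.0, 1.0, 0.0, -0.001]
force: [0.5, 0.5, -0.1]
opening: 0.6
```

Call:
drive_tool --commands '[0,0,0,0,0,0,0,0,0,0,0,0,0,0,0,0,0,0,0,0]' --hand 1 --newtons 40

```text
clock: 5.28
tool_pos: [521.9, -160.6, 89.5]
orientation: [0.0, 1.0, -0.001, 0.002]
force: [-1.2, -1.8, 6.6]
opening: 0.274
```

```bash
python3 - <<'E'
from h import *
st=env.read_state(); print(st["tool_pos"],st["force"],st["opening"]*85)
im=env.read_camera("wrist"); cv2.imwrite("pics/w2.png",im)
E
```

```text
[ 521.88167177 -160.56231825   89.49101547] [-1.18761879 -1.80294071  6.57420324] 23.291798630939436
```

View pics/w2.png

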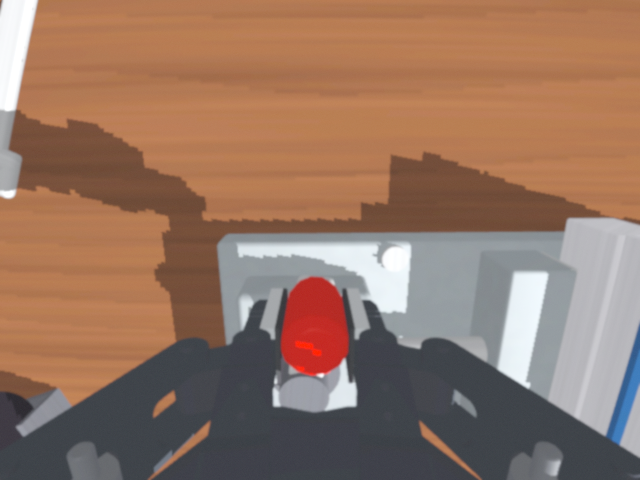

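```bash
cat > arc.py <<'E'
import numpy as np,sys
r,t0,step,n,rows=float(sys.argv[1]),float(sys.argv[2]),float(sys.argv[3]),int(sys.argv[4]),8
t=t0
for k in range(n):
    th=t+step*np.arange(1,rows+1)
    print([round(v) for q in th for v in (r*(np.cos(q)-np.cos(t)),r*(np.sin(q)-np.sin(t)),0,0)],th[-1]); t=th[-1]
E
python3 arc.py 55 0.08 0.18 3
```

```text
[-2, 10, 0, 0, -5, 19, 0, 0, -10, 28, 0, 0, -17, 35, 0, 0, -24, 41, 0, 0, -33, 46, 0, 0, -42, 49, 0, 0, -52, 51, 0, 0] 1.52
[-10, 0, 0, 0, -20, -3, 0, 0, -29, -6, 0, 0, -37, -12, 0, 0, -44, -19, 0, 0, -50, -27, 0, 0, -54, -35, 0, 0, -57, -45, 0, 0] 2.96
[-1, -10, 0, 0, 0, -20, 0, 0, 3, -29, 0, 0, 7, -38, 0, 0, 13, -46, 0, 0, 20, -53, 0, 0, 28, -58, 0, 0, 37, -62, 0, 0] 4.4
```

Call:
drive_tool --commands '[-2,10,-2,0,-5,19,-2,0,-10,28,-2,0,-17,35,-2,0,-24,41,-2,0,-33,46,-2,0,-42,49,-2,0,-52,51,-2,0]'

```text
clock: 6.0
tool_pos: [570.9, -111.1, 89.5]
orientation: [-0.0, 1.0, -0.002, -0.002]
force: [-6.7, -11.9, 3.2]
opening: 0.276
```

Call:
drive_tool --commands '[-10,-1,0,0,-20,-4,0,0,-29,-7,0,0,-37,-13,0,0,-44,-20,0,0,-50,-28,0,0,-54,-36,0,0,-57,-46,0,0]'

```text
clock: 6.67
tool_pos: [629.6, -151.7, 89.6]
orientation: [0.001, 1.0, 0.003, -0.0]
force: [-1.0, 9.0, 2.7]
opening: 0.281
```

Call:
drive_tool --commands '[-1,-10,0,0,0,-20,0,0,3,-29,0,0,7,-38,0,0,13,-46,0,0,20,-53,0,0,28,-58,0,0,37,-62,0,0]'

```text
clock: 7.33
tool_pos: [596.9, -217.1, 89.9]
orientation: [0.001, 1.0, -0.0, 0.005]
force: [12.8, 0.6, -9.2]
opening: 0.277
```

Call:
drive_tool --commands '[3,-1,0,0,6,-2,0,0,9,-2,0,0,9,-2,0,0,9,-2,0,0]'

```text
clock: 7.75
tool_pos: [587.0, -220.0, 89.8]
orientation: [0.001, 1.0, -0.001, 0.004]
force: [9.8, -3.6, -9.0]
opening: 0.279
```

Call:
drive_tool --commands '[0,0,0,0,0,0,0,0,0,0,0,0,0,0,-30,0,0,0,-60,0,0,0,-100,0,0,0,-140,0,0,0,-140,0]' --hand 0.4

```text
clock: 8.42
tool_pos: [588.0, -220.6, 240.2]
orientation: [0.0, 1.0, -0.003, 0.007]
force: [2.5, -0.6, 1.9]
opening: 0.601
```

Call:
drive_tool --commands '[40,200,-30,0,40,200,-30,0,40,200,-30,0,40,200,-30,0,40,200,-30,0,40,200,-30,0,40,200,-30,0]'

```text
clock: 9.0
tool_pos: [543.1, -16.8, 260.0]
orientation: [-0.002, 1.0, -0.0, 0.001]
force: [-0.5, 0.4, 0.7]
opening: 0.598
```

```bash
python3 - <<'E'
from h import *
st=env.read_state(); print(st["tool_pos"],st["orientation"],st["force"],st["clock"])
c=cam("wrist"); im=env.read_camera("wrist"); cv2.imwrite("pics/w3.png",im); np.save("c3.npy",c[2])
for t,z in (("knob",104),("rail",25),("slot_floor",65)):
    for q in env.mark_of(t,"wrist")[:2]:
        uv=q["point"][::-1]; print(t,np.round(uv,1),round(q["score"],2),atz(c,uv,z).round(1))
E
```

```text
[543.11821207 -16.79339833 260.0340943 ] [-1.75086652e-03  9.99998235e-01 -7.67923169e-05  6.77853066e-04] [-0.46123545  0.3791573   0.71264371] 9.0
knob [ 93.8 271.3] 0.88 [ 585.1 -220.1  104. ]
rail [342.3 232.9] 0.92 [568.8  13.5  25. ]
rail [ 93.5 271.1] 0.3 [ 615.2 -274.    25. ]
slot_floor [345.8 241.4] 0.95 [567.1  13.9  65. ]
```

View pics/w3.png

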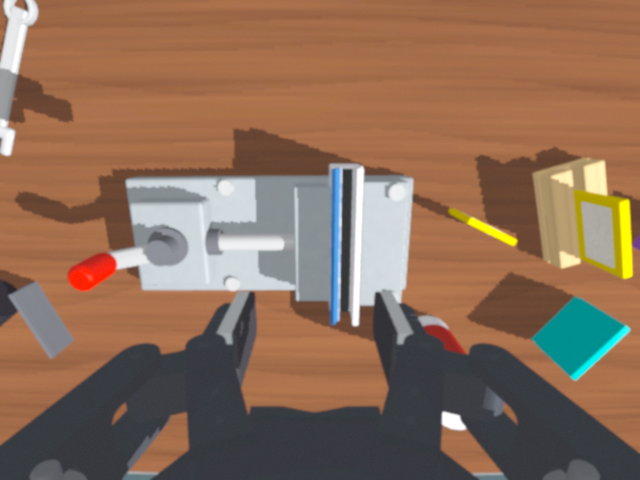

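Call:
drive_tool --commands '[-14,298,20,-11,-14,298,20,-11,-14,298,20,-11,-14,298,20,-11,-14,298,20,-11,-14,298,20,-11,-14,298,20,-11,-14,298,20,-11]'

```text
clock: 9.87
tool_pos: [557.8, 283.7, 237.9]
orientation: [-0.096, 0.995, 0.001, -0.001]
force: [0.5, 0.2, 0.3]
opening: 0.599
```

Call:
drive_tool --commands '[0,0,0,0,0,0,0,0]'

```text
clock: 10.03
tool_pos: [557.9, 278.1, 238.4]
orientation: [-0.095, 0.995, -0.001, -0.001]
force: [0.1, -0.3, 0.5]
opening: 0.599
```

```bash
python3 - <<'E'
from h import *
st=env.read_state(); print(st["tool_pos"],st["orientation"],st["joint_pos"].round(2))
c=cam("wrist"); im=env.read_camera("wrist"); cv2.imwrite("pics/w4.png",im); np.save("c4.npy",c[2])
for t,z in (("holder_mid",50),("holder_foot",10),("rack",0)):
    for q in env.mark_of(t,"wrist")[:2]:
        uv=q["point"][::-1]; print(t,np.round(uv,1),round(q["score"],2),atz(c,uv,z).round(1))
# channel from w3
c3=list(c); c3[2]=np.load("c3.npy"); w=cv2.imread("pics/w3.png")
for r in (200,250,290): print(r,[w[r,k].tolist() for k in range(328,366,1)])
E
```

```text
[557.93863714 278.12295826 238.39872619] [-9.54604783e-02  9.95432712e-01 -6.99570435e-04 -7.24221751e-04] [ 0.42  0.16  1.71 -0.    1.27 -1.34]
holder_mid [316.9 220.6] 0.92 [558.4 280.1  50. ]
holder_mid [412.7 243.1] 0.65 [562.6 376.6  50. ]
holder_foot [306.9 318. ] 0.8 [683.4 292.7  10. ]
holder_foot [212.5 188.6] 0.63 [553.9 167.4  10. ]
rack [314.5 203.1] 0.87 [550.5 276.2   0. ]
200 [[149, 144, 137], [152, 144, 136], [161, 141, 128], [171, 133, 103], [172, 121, 73], [173, 116, 61], [188, 125, 62], [215, 148, 72], [233, 163, 80], [239, 168, 87], [240, 175, 108], [242, 192, 148], [233, 197, 169], [188, 164, 146], [114, 102, 96], [66, 64, 61], [58, 59, 57], [58, 57, 56], [57, 55, 53], [57, 55, 55], [54, 54, 53], [59, 58, 56], [77, 75, 74], [117, 115, 114], [155, 151, 151], [170, 166, 166], [177, 172, 172], [194, 189, 189], [234, 228, 229], [255, 255, 255], [255, 255, 255], [255, 255, 255], [255, 255, 255], [255, 255, 255], [247, 242, 241], [224, 219, 215], [220, 215, 208], [221, 217, 209]]
250 [[150, 144, 137], [154, 142, 131], [162, 135, 117], [163, 119, 84], [158, 105, 57], [1
[... 451 characters left out ...]
 225, 223], [218, 214, 206], [221, 215, 209], [221, 216, 210], [223, 217, 210]]
290 [[151, 144, 137], [161, 146, 136], [163, 136, 117], [155, 114, 84], [160, 108, 60], [192, 129, 64], [222, 153, 76], [237, 166, 83], [241, 170, 89], [242, 179, 121], [238, 196, 172], [218, 198, 190], [164, 155, 154], [87, 85, 83], [55, 55, 54], [52, 53, 49], [53, 54, 50], [54, 55, 53], [54, 56, 54], [58, 58, 55], [84, 83, 82], [134, 130, 130], [168, 164, 164], [179, 174, 175], [189, 185, 185], [223, 219, 219], [255, 252, 252], [255, 255, 255], [255, 255, 255], [255, 255, 255], [255, 255, 255], [238, 234, 231], [218, 214, 208], [218, 214, 206], [221, 217, 209], [222, 217, 210], [221, 217, 209], [222, 218, 210]]
```

View pics/w4.png

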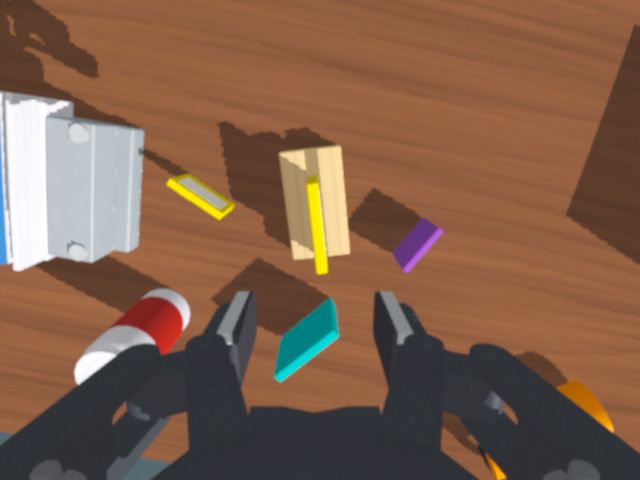

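```bash
python3 - <<'E'
from h import *
c=list(cam("wrist")); im=cv2.imread("pics/w4.png"); c[2]=np.load("c4.npy")
h=cv2.cvtColor(im,cv2.COLOR_BGR2HSV); m=((h[...,0]>24)&(h[...,0]<34)&(h[...,1]>180)&(h[...,2]>120)); m[:, :290]=0; m[:,345:]=0; m[:165]=0; m[290:]=0
ys,xs=np.nonzero(m); print(len(xs),xs.min(),xs.max(),ys.min(),ys.max())
r=cv2.minAreaRect(np.array([xs,ys]).T.astype(np.float32)); b=cv2.boxPoints(r); print(r)
for p in b: print(p,atz(c,p,90).round(1))
q=np.array([atz(c,p,90)[:2] for p in b]); print("centre",q.mean(0))
d=[q[i]-q[(i+1)%4] for i in range(4)]; print([(np.linalg.norm(v).round(1),np.degrees(np.arctan2(v[1],v[0])).round(1)) for v in d])
for y in range(180,275,15): print(y,xs[ys==y].min() if (ys==y).any() else None,xs[ys==y].max() if (ys==y).any() else None)
c3=list(c); c3[2]=np.load("c3.npy")
for r,a,bb in ((200,355.5,341.0),(250,354.2,340.3),(290,352.8,339.9)): print(r,"wall in",atz(c3,(a,r),95).round(1),"lip in",atz(c3,(bb,r),85).round(1),"blue out",atz(c3,(331,r),94).round(1))
E
```

```text
1095 306 327 176 274
((316.3638916015625, 224.7903289794922), (98.3918228149414, 12.371955871582031), 83.58121490478516)
[304.71686 176.59436] [515.6 261.4  90. ]
[317.01123 175.21124] [512.6 271.1  90. ]
[328.01093 272.9863 ] [594.2 296.8  90. ]
[315.71655 274.36942] [597.5 286.4  90. ]
centre [554.99545178 278.92183183]
[(np.float64(10.1), np.float64(-72.8)), (np.float64(85.6), np.float64(-162.5)), (np.float64(10.9), np.float64(107.8)), (np.float64(85.7), np.float64(17.0))]
180 308 317
195 307 318
210 309 319
225 311 321
240 313 322
255 315 325
270 316 327
200 wall in [520.7  18.6  95. ] lip in [522.4   6.6  85. ] blue out [521.   -2.8  94. ]
250 wall in [566.7  19.   95. ] lip in [569.9   7.1  85. ] blue out [567.1  -2.1  94. ]
290 wall in [606.4  19.1  95. ] lip in [610.8   7.7  85. ] blue out [606.9  -1.5  94. ]
```

Call:
drive_tool --commands '[0,0,35,-3,0,0,70,-6,0,0,100,-6,0,0,123,-6,0,0,123,-6,0,0,123,-6]'

```text
clock: 10.73
tool_pos: [556.7, 277.6, 115.1]
orientation: [-0.147, 0.989, -0.001, -0.002]
force: [0.7, -0.1, 0.7]
opening: 0.604
```

```bash
python3 - <<'E'
from h import *
st=env.read_state(); print(st["tool_pos"],st["orientation"])
c=cam("wrist"); im=env.read_camera("wrist"); cv2.imwrite("pics/w5.png",im); np.save("c5.npy",c[2])
h=cv2.cvtColor(im,cv2.COLOR_BGR2HSV); m=((h[...,0]>24)&(h[...,0]<34)&(h[...,1]>180)&(h[...,2]>120)); m[:, :280]=0; m[:,360:]=0
ys,xs=np.nonzero(m); print(len(xs),xs.min(),xs.max(),ys.min(),ys.max())
Y=[];
for y in range(ys.min(),ys.max()+1,8):
    x=xs[ys==y]; print(y,x.min(),x.max(),atz(c,(x.mean(),y),90).round(1)) if len(x) else None
E
```

```text
[556.65586729 277.57093495 115.11106949] [-1.46772159e-01  9.89168816e-01 -5.28263476e-04 -1.64529423e-03]
2972 308 328 195 357
195 312 321 [510.8 264.5  90. ]
203 310 324 [514.4 265.9  90. ]
211 309 326 [518.1 267.3  90. ]
219 308 327 [521.8 268.4  90. ]
227 309 327 [525.6 269.8  90. ]
235 309 327 [529.5 271.   90. ]
243 309 327 [533.4 272.2  90. ]
251 309 326 [537.4 273.2  90. ]
259 309 326 [541.4 274.4  90. ]
267 309 326 [545.5 275.6  90. ]
275 309 326 [549.7 276.9  90. ]
283 309 326 [553.8 278.2  90. ]
291 309 326 [558.1 279.5  90. ]
299 309 327 [562.3 281.   90. ]
307 310 327 [566.6 282.6  90. ]
315 309 328 [571.1 284.   90. ]
323 309 327 [575.6 285.1  90. ]
331 309 327 [580.2 286.5  90. ]
339 309 327 [584.9 287.9  90. ]
347 310 327 [589.5 289.6  90. ]
355 310 327 [594.3 291.1  90. ]
```

View pics/w5.png

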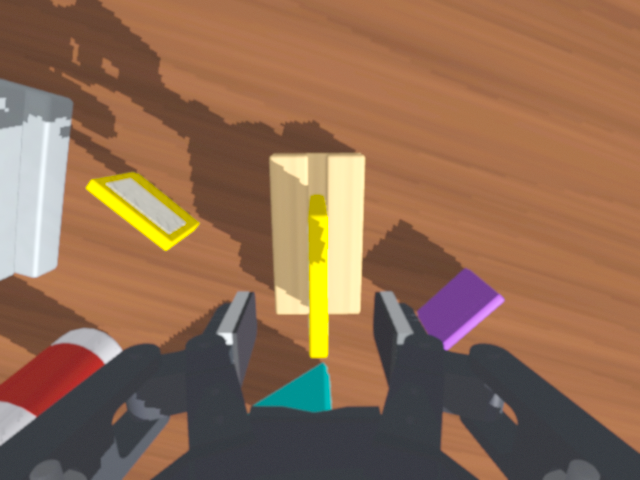

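Call:
drive_tool --commands '[0,1.3,20,-0.5,0,1.3,45,-0.5,0,1.3,60,-0.5,0,1.3,66,-0.5,0,1.3,66,-0.5,0,1.3,66,-0.5]'

```text
clock: 11.28
tool_pos: [558.8, 281.0, 52.4]
orientation: [-0.152, 0.988, 0.0, 0.002]
force: [-0.7, 0.4, -0.5]
opening: 0.6
```

Call:
drive_tool --commands '[0,0,0,0,0,0,0,0,0,0,0,0,0,0,0,0,0,0,0,0,0,0,0,0]' --hand 1 --newtons 70

```text
clock: 11.78
tool_pos: [558.2, 280.9, 51.7]
orientation: [-0.152, 0.988, 0.0, 0.001]
force: [-1.0, -0.5, 5.3]
opening: 0.105
```

Call:
drive_tool --commands '[0,0,-10,0,0,0,-30,0,0,0,-60,0,0,0,-95,0,0,0,-125,0,20,-60,-130,3,30,-95,-130,7,40,-130,-130,12]'

```text
clock: 12.45
tool_pos: [558.0, 155.2, 181.9]
orientation: [-0.047, 0.999, 0.0, 0.001]
force: [0.7, -0.7, -1.2]
opening: 0.107
```

```bash
python3 - <<'E'
from h import *
st=env.read_state(); print(st["tool_pos"],st["orientation"],st["opening"],st["force"])
q=st["orientation"]; M=R.from_quat(q).as_matrix(); d=np.array([569-st["tool_pos"][0],13.2-st["tool_pos"][1],0]); print("tool shift",M.T@d, "yaw",np.degrees(np.arctan2(M[1,0],M[0,0])))
E
```

```text
[557.98703201 155.20178027 181.93611959] [-4.72748331e-02  9.98881259e-01  1.26251390e-04  1.14210153e-03] 0.10677158291400396 [ 0.72446279 -0.68228484 -1.16459596]
tool shift [ 2.44744622e+00 -1.42407164e+02 -2.61535882e-02] yaw -174.5806891797713
```

Call:
drive_tool --commands '[0,-35,0,2,1,-70,0,4.7,2,-105,0,4.7,2,-125,10,4.7,2,-132,20,4.7,2,-132,30,4.7,2,-132,30,4.7,2,-132,30,4.7]'

```text
clock: 13.12
tool_pos: [567.2, 25.3, 148.8]
orientation: [-0.007, 1.0, 0.0, -0.002]
force: [0.1, -0.8, -0.7]
opening: 0.109
```

Call:
drive_tool --commands '[0,0,0,0,0,0,0,0,0,0,0,0,0,0,0,0]'

```text
clock: 13.45
tool_pos: [568.8, 24.8, 150.7]
orientation: [-0.007, 1.0, 0.0, 0.0]
force: [1.5, -0.2, -1.0]
opening: 0.106
```

```bash
python3 - <<'E'
from h import *
st=env.read_state(); M=R.from_quat(st["orientation"]).as_matrix(); print(st["tool_pos"],st["opening"],"yaw",np.degrees(np.arctan2(M[1,0],M[0,0])))
c=cam("wrist"); im=env.read_camera("wrist"); cv2.imwrite("pics/w6.png",im[130:470,220:420].repeat(2,0).repeat(2,1)); cv2.imwrite("pics/w6full.png",im); np.save("c6.npy",c[2])
sc=env.read_camera("scene"); cv2.imwrite("pics/s6.png",sc)
print("rail ends proj",proj(c,[[495,13.2,95],[640,13.2,95]]).round(1))
E
```

```text
[568.813405    24.82129193 150.7468937 ] 0.10642805802675108 yaw -179.1656387631935
rail ends proj [[295.8 137.9]
 [296.1 368.3]]
```

View pics/w6.png

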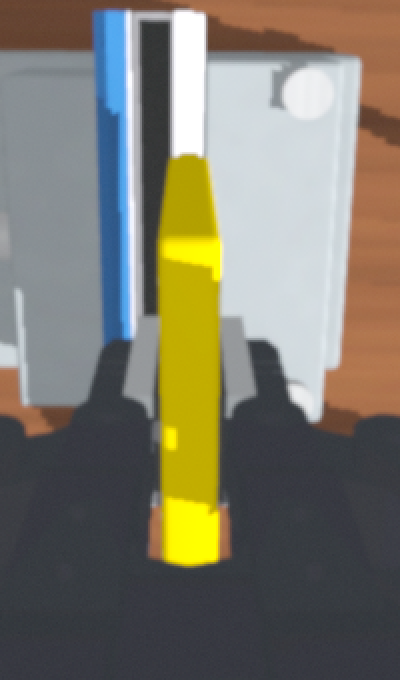

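Call:
drive_tool --commands '[0,-6,0,0,0,-11.5,0,0,0,-11.5,0,0,0,-11.5,0,0,0,-11.5,0,0]'

```text
clock: 13.97
tool_pos: [568.6, 12.3, 150.2]
orientation: [-0.006, 1.0, 0.0, -0.0]
force: [0.5, 0.1, -0.6]
opening: 0.106
```

```bash
python3 - <<'E'
from h import *
st=env.read_state(); M=R.from_quat(st["orientation"]).as_matrix(); print(st["tool_pos"],st["opening"],"yaw",np.degrees(np.arctan2(M[1,0],M[0,0])))
c=cam("wrist"); im=env.read_camera("wrist"); cv2.imwrite("pics/w7full.png",im); np.save("c7.npy",c[2])
a=cv2.resize(im[120:300,260:370],None,fx=4,fy=3.3,interpolation=cv2.INTER_CUBIC); cv2.imwrite("pics/w7.png",a)
for r in (145,160,175,190): print(r,[int(v) for v in im[r,285:345].mean(1)])
E
```

```text
[568.57870706  12.27690809 150.19433867] 0.10607590805797727 yaw -179.27104242566116
145 [71, 72, 74, 86, 101, 109, 112, 111, 112, 120, 137, 154, 161, 163, 161, 162, 162, 162, 172, 203, 236, 243, 219, 188, 158, 106, 64, 51, 53, 52, 50, 50, 51, 50, 51, 51, 51, 51, 55, 75, 119, 161, 178, 184, 208, 242, 255, 255, 255, 255, 255, 255, 255, 255, 255, 255, 255, 209, 120, 76]
160 [136, 136, 136, 133, 128, 118, 113, 111, 110, 118, 138, 154, 160, 161, 161, 161, 162, 164, 174, 205, 237, 244, 220, 187, 156, 107, 63, 54, 54, 52, 51, 53, 53, 53, 54, 52, 53, 52, 54, 75, 121, 160, 176, 186, 216, 249, 255, 255, 255, 255, 255, 255, 255, 255, 255, 255, 239, 188, 143, 138]
175 [141, 140, 139, 137, 130, 119, 111, 109, 107, 110, 130, 150, 159, 159, 161, 159, 161, 162, 173, 205, 236, 243, 219, 186, 155, 107, 63, 54, 52, 54, 52, 54, 53, 53, 50, 54, 50, 54, 58, 83, 134, 171, 181, 190, 226, 255, 255, 255, 255, 255, 255, 255, 255, 255, 255, 255, 225, 182, 192, 208]
190 [141, 142, 141, 140, 135, 124, 112, 110, 109, 112, 130, 151, 158, 159, 158, 159, 159, 160, 172, 204, 236, 243, 217, 186, 156, 106, 65, 55, 54, 55, 52, 54, 54, 52, 52, 53, 53, 52, 59, 90, 139, 170, 182, 196, 231, 255, 255, 255, 255, 255, 255, 255, 255, 255, 255, 247, 205, 181, 196, 208]
```

View pics/w7.png

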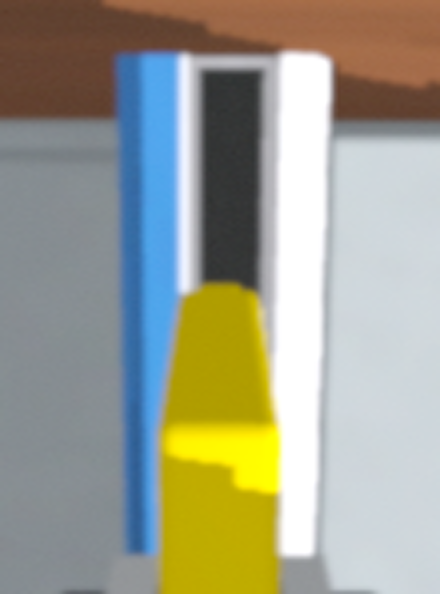

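Call:
drive_tool --commands '[0,1.5,0,0,0,1.5,6,0,0,1.5,12,0,0,1.5,18,0,0,1.5,23,0,0,1.5,27,0,0,1.5,30,0,0,1.5,30,0]'

```text
clock: 14.68
tool_pos: [567.8, 14.1, 119.0]
orientation: [-0.007, 1.0, 0.0, -0.001]
force: [-0.8, 0.3, -0.6]
opening: 0.109
```

Call:
drive_tool --commands '[0,0,1.5,0,0,0,3,0,0,0,4.5,0,0,0,6,0,0,0,6,0]'

```text
clock: 15.1
tool_pos: [568.4, 14.1, 114.0]
orientation: [-0.007, 1.0, -0.0, -0.0]
force: [0.4, 0.1, -1.1]
opening: 0.107
```

Call:
drive_tool --commands '[0,0,1.5,0,0,0,3,0,0,0,4,0,0,0,5,0,0,0,5,0,0,0,5,0]'

```text
clock: 15.6
tool_pos: [568.9, 14.1, 109.8]
orientation: [-0.007, 1.0, -0.0, 0.0]
force: [-2.4, -0.5, 4.9]
opening: 0.11
```

Call:
drive_tool --commands '[0,0,1,0,0,0,2,0,0,0,3,0,0,0,3,0,0,0,3,0]'

```text
clock: 16.02
tool_pos: [568.9, 14.1, 107.2]
orientation: [-0.007, 1.0, -0.0, 0.0]
force: [-3.4, 0.2, 7.7]
opening: 0.107
```

Call:
drive_tool --commands '[0,0,0.5,0,0,0,1,0,0,0,1,0,0,0,1,0,0,0,1,0]'

```text
clock: 16.43
tool_pos: [568.9, 14.1, 106.7]
orientation: [-0.007, 1.0, -0.0, 0.0]
force: [-3.5, 0.1, 10.8]
opening: 0.111
```

Call:
drive_tool --commands '[0,0,0.5,0,0,0,1,0,0,0,1,0,0,0,1,0,0,0,1,0]'

```text
clock: 16.85
tool_pos: [568.9, 14.1, 106.7]
orientation: [-0.007, 1.0, -0.0, 0.0]
force: [-6.7, -0.3, 15.4]
opening: 0.109
```

Call:
drive_tool --commands '[0,0,0.5,0,0,0,1,0,0,0,1,0,0,0,1,0,0,0,1,0]'

```text
clock: 17.27
tool_pos: [569.0, 14.0, 106.7]
orientation: [-0.007, 1.0, -0.0, 0.0]
force: [-8.8, -0.1, 20.6]
opening: 0.107
```

```bash
python3 - <<'E'
from h import *
im=env.read_camera("wrist"); s=env.read_camera("scene"); st=env.read_state(); print(st["tool_pos"],st["force"],st["torque"],st["opening"])
a=cv2.resize(im[120:420,200:430],None,fx=1.7,fy=1.7); b=cv2.resize(s[170:330,220:400],None,fx=2.2,fy=3.1875*0.69); 
h=max(a.shape[0],b.shape[0]); pad=lambda x:cv2.copyMakeBorder(x,0,h-x.shape[0],0,0,cv2.BORDER_CONSTANT)
cv2.imwrite("pics/f8.png",np.hstack([pad(a),pad(b)])); c=cam("wrist")
for n in ("knob","slot_floor","holder_foot"):
    for cm in ("top","scene"):
        if n=="knob" : 
            if cm=="top": env.read_camera("top")
            for q in env.mark_of(n,cm)[:2]: print(n,cm,round(q["score"],2),atz(cam(cm),q["point"][::-1],104).round(1))
E
```

```text
[568.93690331  14.06619342 106.66385079] [-9.62658235  0.1645513  20.8183017 ] [-0.04095093  1.43146514 -0.03294115] 0.10869496988215613
knob top 0.65 [ 588.2 -219.3  104. ]
knob scene 0.82 [ 591.1 -222.7  104. ]
```

View pics/f8.png

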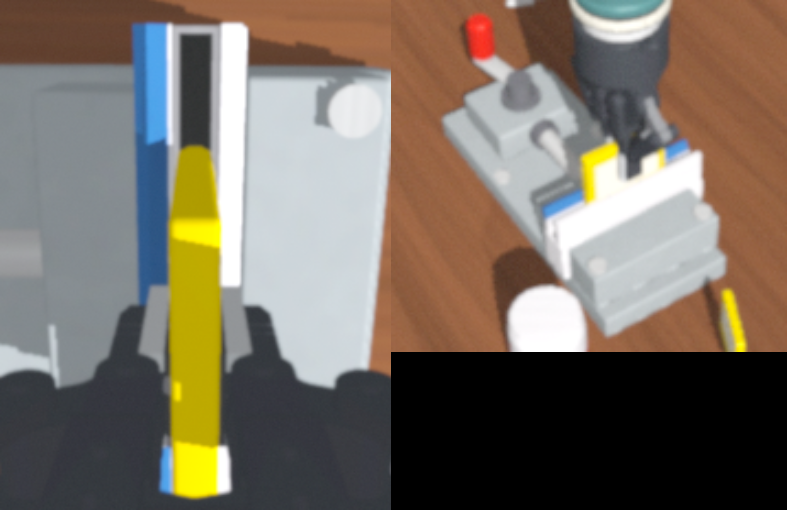

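```bash
python3 -c "
from rig import env
s=env.read_state(); print(s['clock'],s['force'],s['opening']); print(env.sign_off())"
```

```text
17.5167 [-10.15100466   0.23776615  21.5468125 ] 0.10710654443383273
the job is handed in; nothing more can be done
None
```

I cranked the vise tight, then took the larger yellow holder from the rack and pressed it down behind the blue lip. I handed the job in at 17.5 s with the gripper still holding the holder down.

- **Clamp:** the crank ended at about 4.45–4.48 rad. The measured knob-grip position and the knob as seen later in the top camera agree; anything from 4.2 counts as tight.
- **Holder home:** the strip pushed back over about the last 5–6 mm. Tool height then stopped at 106.7 mm while the force rose from 10.8 to 20.6 N with further push, so the foot is on the channel floor. The last picture shows the holder upright in the channel, well inside both ends.
- **Final push:** the last reading was about 21.5 N down, with about 10 N sideways along the channel. I did not remove the sideways force. I think it comes from the arm flexing under the push; the total is about 24 N.
- **Disagreement:** the first channel estimates differed by about 1–2 mm between methods. I settled this with the wrist camera, moving 1.5 mm sideways before going down.
- **Left alone:** none of the moves came near the can, wrench or steel offcut. I did not measure their positions again at the end.

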